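# Fit, seal and start the sample bottle of a bench rig

### The job

Stand the blue-capped bottle upright in the plywood cradle, all the way down, and let go of it; then take it by its blue cap and screw the cap clockwise, regripping as needed, until it is fully home. Only when the cap is tight, turn the red isolator handle clockwise all the way to on, and leave the bottle seated. Do not tip the bottle over, and leave the other bottle and the other loose things where they are.

Things in the scene. Friction and masses are not known exactly. Their poses are not given: they have to be found in the camera images.
- bottle: Loose square white bottle: body 58 x 58 x 76 mm tall, edges rounded 6 mm, about 0.25 kg. Its round blue screw cap, 44 mm across, spans 80 to 106 mm above the underside, on the same axis. Origin: centre of the underside; x, y square to the sides, z up. A red mark on top of the body at the +x edge shows where the cap's white line stands when tight.
- cap_top (a point): Centre of the cap's flat top, 106 mm above the bottle's underside, on the cap's axis; z up; turns with the cap.
- cap (a joint): Turn of the blue cap, rad: grows as it is screwed clockwise (seen from above). 0 loose (the cap is captive, stays on); 2.6 the stop, fully home, white line over the red mark. Stiff, about 0.2 N m: a bottle standing free turns along with its cap; the cradle holds it.
- cradle: Plywood cradle, fixed: base plate 6 mm thick, x -55 to 80 mm, y -60 to 60 mm, with a square pocket 62 x 62 mm inside. Its 5 mm walls rise to 26 mm above the bench; yellow lips above flare to 37 mm above the bench, mouth 76 mm wide (88 outside). Origin: on the bench under the pocket's centre; x, y square to the walls. The bottle fits any of four ways round.
- cradle_seat (a point): Centre of the pocket's floor, 6 mm above the bench; axes as the cradle's.
- isolator (a joint): Turn of the red isolator handle, rad: 0 off (white line on the handle to the red dot), grows clockwise seen from above to 1.571, on, at its stop (white line to the green dot). Stiff, stays where left.
- isolator_grip (a point): Grip point of the red isolator handle: on its upright axis, 77 mm above the bench. The handle is a bar 64 mm long (this point's x), 16 mm wide (y), from 61 to 89 mm above the bench; clear space beside it down to the yellow disc at 53 mm. Turns with the handle; z up.
- isolator_box: Grey switch box fixed to the bench, 100 x 100 x 50 mm, which carries the yellow disc (74 mm across, 3 mm thick) and the red handle. Origin: centre of its underside; off is the handle along its +x, on along its -y.
- spare: Bystander: a bottle of the same shape and size as the task's, with an orange cap. Origin: centre of the underside.
- glue: Bystander: glue bottle, white with a red cap, 28 mm across, 77 mm tall, standing. Origin: centre of the underside.
- tape: Bystander: yellow tape roll lying flat, 68 mm across, 18 mm tall. Origin: centre of the underside.
- screwdriver: Bystander: screwdriver with an orange handle, 170 mm long, lying along its x. Origin: middle of its length, on the bench.
- meter: Bystander: yellow and black multimeter lying flat, 72 x 140 x 34 mm (long along its y). Origin: centre of the underside.
- mic_box: Bystander: plywood box 110 x 90 x 65 mm with a blue stub on top (75 mm tall in all), fixed. Origin: centre of the underside.
Mind the look-alikes: they are no part of the job. Leave any orange look-alike of the isolator_box alone.

How it is judged:
By the outcome, as a careful person would: the job done as asked, in the order asked, and still so for the second after the job is handed in, with the robot touching nothing.
It also fails if it takes over 61 s, if anything falls off the work surface, if the arm or the gripper's body presses on something with over 40 N, if the wrist force passes 120 N, or if a joint passes its speed limit or range.

### The arm

A 7-joint arm with a two-finger parallel gripper is mounted at the origin on the work surface. World frame = base frame: x ahead of the robot, y to its left, z up, the work surface at z = 0. Lengths are in m, angles in rad, forces in N, time in s.
With the tool pointing down it reaches from about 0.375 to 0.925 m from the base axis. Payload 3.1 kg.
Tool frame: the origin (TCP) lies between the finger pads; the fingertips stand 19 mm ahead of it and the grasp point (between the pads) is the TCP; z points along the fingers, y is the direction in which the jaws open and shut (so a half turn about z gives the same grasp; the last joint's range is limited). The gripper opens to 85 mm and grips with 20 to 120 N. Pads are 22 mm wide; open, the fingers measure 114 mm over their backs; the gripper's body (76 mm by 85 mm) begins 54 mm behind the grasp point. The pads swing forward as they close: fully open they stand 13 mm farther back than shut.
Start: joints at [1.091, 0.383, 0.044, 1.598, -0.018, 1.161, -0.05], TCP at [0.242, -0.603, 0.25] pointing down, gripper open.
Joint ranges: [-2.61, 2.61], [-0.41, 2.15], [-1.48, 1.57], [0, 2.5], [-1.57, 4.71], [0.05, 1.97], [-2.85, 2.85]. Speed limits (rad/s): [2.79, 2.79, 3.14, 3.14, 3.14, 3.14, 3.14].

### API

Orientations are given as a unit quaternion [x, y, z, w].
In Python, from bench import move_ptp, movel, move_j, move_gripper, pause, inverse_kinematics, read_camera, camera_params, MotionError, sign_off, look_for, tip_of, read_time_s, read_qpos, read_joint_vel, read_effort, read_eef_pos, read_tcp_rot, read_ft_force, read_ft_torque, read_finger_gap gives the robot as it stands. Calls block until the motion is done:
- move_ptp(position, orientation): joint-space move of the TCP to a pose.
- movel(position, orientation=None, speed=0.15): straight line of the TCP; orientation=None keeps the orientation; speed is the mean speed in m/s.
- move_j(angles): joint-space move.
- move_gripper(opening, effort=None): finger opening in m; effort is the grip in N (None keeps the last); returns when the fingers have stopped.
- pause(seconds).
- inverse_kinematics(position, orientation): joint angles nearest the present ones, or None.
- read_camera(name): name is "side" or "top"; returns the picture (480x640x3 uint8, red, green, blue); there is no depth.
- camera_params(name): a dict with "K" (3x3 intrinsics, pixels), "camera_from_world" (4x4, takes a point from world to camera coordinates). Camera axes: x right, y down, z forward; pixel columns grow to the right and rows downward; lengths in m; the calibration is good to about 2 mm. A picture is of the moment at which its call begins. camera_params takes no time and is no camera call.
A pose or a line that the arm cannot do raises MotionError and nothing moves.
- sign_off(): hands the job in, once; it reports no verdict.
Trained networks look in the newest picture that a camera, given by its name, has taken for a name from the list of things; names that differ only in an ending like _2 or _b are one class to them, and where a whole thing is asked for, a point or a joint stands for the part that bears it (a point fixed in the world has none). Each returns a list of dicts, best first, with "confidence" (0 to 1); they miss things now and then, are a little off and sometimes report something else, mostly with a low value. They report only what shows in the picture. A call takes as long as a camera call. They do not tell look-alikes from the thing itself.
- look_for(camera, name): "at" ([column, row] in pixels, amid what is visible of it).
- tip_of(camera, name): "at" ([column, row] in pixels: a listed point, or the origin of a listed thing).
Readings, each from a call of its own:
- read_time_s(): time.
- read_qpos(): joint angles.
- read_joint_vel(): joint speeds.
- read_effort(): joint torques, N m.
- read_eef_pos(): TCP position.
- read_tcp_rot(): TCP orientation.
- read_ft_force(): force on the tool from outside, world axes, zero at the start.
- read_ft_torque(): the same for the moment, N m.
- read_finger_gap(): finger opening in m.
Only numpy, scipy, OpenCV 4.12 (cv2) and the standard library are available. Lean on these libraries where they do the work, as an engineer would, in place of code of your own. Each camera call takes 0.05 s, during which the arm holds its last target. There are 200 camera calls.

## Working session

There is one attempt and no reset: what is moved stays moved. The work goes in short steps, each a Python script; the robot and the scene stay as the last script left them, time stands still between calls to the robot, and variables do not carry over. Pictures are saved under pics/ and viewed, about 8 in all and at most 12, crops included, and the job is handed in when it is done.

```bash
mkdir -p pics; ls; cat > h.py <<'E'
import numpy as np, cv2
from bench import *
from scipy.spatial.transform import Rotation as R
def snap(cam,name,box=None,scale=1):
    im=read_camera(cam)[:,:,::-1]
    if box: im=im[box[1]:box[3],box[0]:box[2]]
    if scale!=1: im=cv2.resize(im,None,fx=scale,fy=scale,interpolation=cv2.INTER_CUBIC)
    cv2.imwrite('pics/'+name,np.ascontiguousarray(im))
def ray(cam,px,z):
    p=camera_params(cam);K=np.array(p['K']);T=np.array(p['camera_from_world'])
    d=T[:3,:3].T@np.linalg.inv(K)@[px[0],px[1],1];c=-T[:3,:3].T@T[:3,3]
    return c+d*(z-c[2])/d[2]
def proj(cam,P):
    p=camera_params(cam);T=np.array(p['camera_from_world'])
    q=np.array(p['K'])@(T[:3,:3]@np.asarray(P)+T[:3,3]);return q[:2]/q[2]
def down(yaw): # tool z down, tool y axis (jaws) at angle yaw from world x
    y=np.array([np.cos(yaw),np.sin(yaw),0]);z=np.array([0,0,-1.])
    return R.from_matrix(np.column_stack([np.cross(y,z),y,z])).as_quat()
E
python3 - <<'E'
from h import *
snap('top','t0.png');snap('side','s0.png')
hs={'bottle':0.04,'cap_top':.106,'cradle':0,'cradle_seat':.006,'isolator_grip':.077,'isolator_box':0,'spare':0,'mic_box':0}
for c in('top','side'):
    print(c,np.round(-np.array(camera_params(c)['camera_from_world'])[:3,:3].T@np.array(camera_params(c)['camera_from_world'])[:3,3],3))
    for n in hs:
        for d in tip_of(c,n)[:4]:
            z=0 if n=='bottle' else hs[n]
            print(n,round(d['confidence'],2),np.round(d['at']),np.round(ray(c,d['at'],z)[:2],3))
print(read_eef_pos(),read_time_s(),R.from_quat(read_tcp_rot()).as_matrix().round(2))
E
```

```text
pics
top [0.427 0.077 1.444]
cap_top 0.61 [248. 281.] [0.432 0.254]
cradle 0.75 [376. 242.] [ 0.546 -0.096]
cradle 0.21 [375. 245.] [ 0.538 -0.093]
cradle_seat 0.9 [374. 246.] [ 0.534 -0.091]
isolator_grip 0.72 [426. 309.] [ 0.363 -0.219]
isolator_grip 0.6 [452. 253.] [ 0.513 -0.291]
isolator_grip 0.5 [352. 310.] [ 0.358 -0.022]
isolator_box 0.97 [420. 312.] [ 0.349 -0.221]
isolator_box 0.89 [349. 308.] [ 0.36  -0.021]
isolator_box 0.71 [444. 255.] [ 0.511 -0.289]
spare 0.93 [270. 202.] [0.659 0.208]
mic_box 0.65 [168. 234.] [0.564 0.496]
side [ 0.389 -0.965  0.764]
bottle 0.81 [272. 236.] [0.437 0.27 ]
cap_top 0.68 [406. 327.] [ 0.658 -0.239]
cap_top 0.52 [276. 203.] [0.449 0.261]
cradle 0.93 [334. 326.] [ 0.55  -0.103]
cradle 0.52 [438. 411.] [ 0.7   -0.348]
cradle_seat 0.9 [329. 321.] [ 0.539 -0.094]
isolator_grip 0.93 [243. 343.] [ 0.359 -0.22 ]
isolator_grip 0.88 [244. 274.] [ 0.363 -0.003]
isolator_grip 0.64 [331. 364.] [ 0.513 -0.29 ]
isolator_box 0.85 [244. 370.] [ 0.358 -0.212]
isolator_box 0.72 [244. 304.] [ 0.358 -0.012]
isolator_box 0.62 [332. 396.] [ 0.515 -0.294]
spare 0.68 [355. 244.] [0.653 0.21 ]
mic_box 0.57 [311. 194.] [0.57  0.507]
[ 0.24225517 -0.60316446  0.2502825 ] 0.9 [[ 0.93  0.37  0.  ]
 [ 0.37 -0.93  0.  ]
 [ 0.   -0.   -1.  ]]
```

View pics/t0.png

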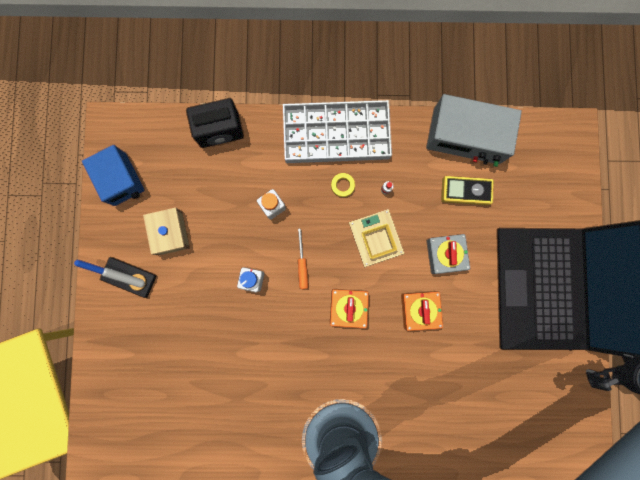

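View pics/s0.png

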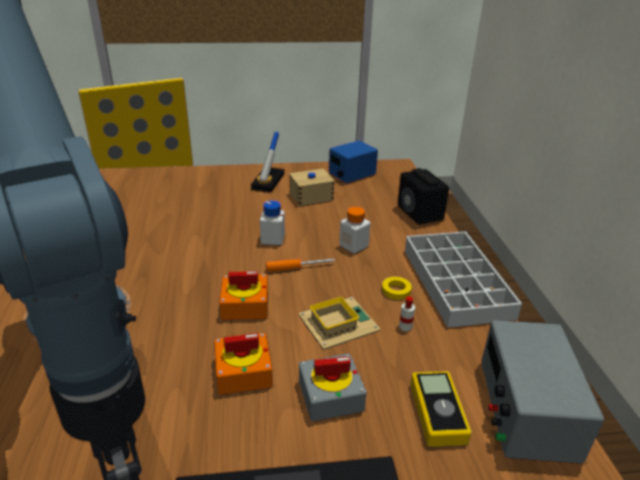

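Candidates in the top picture:
- **Bottle:** the blue cap is at (249,281). The look-alikes are the orange-capped spare (270,204) and the mic_box's blue stub (163,231).
- **Isolator:** the grey box is at (450,254). The orange look-alikes are at (350,309) and (423,311).
- **Cradle:** (377,240).

I choose the blue-capped bottle and the grey box.

```bash
python3 - <<'E'
from h import *
im=np.ascontiguousarray(read_camera('top')[:,:,::-1])
cs=[im[y-30:y+30,x-30:x+30] for x,y in((250,281),(377,240),(450,254))]
cv2.imwrite('pics/c1.png',cv2.resize(np.hstack(cs),None,fx=4.4,fy=4.4,interpolation=cv2.INTER_CUBIC))
hsv=cv2.cvtColor(im,cv2.COLOR_BGR2HSV)
def blob(c,lo,hi,z,nm,r=30):
    m=np.zeros(im.shape[:2],np.uint8);s=(slice(c[1]-r,c[1]+r),slice(c[0]-r,c[0]+r))
    m[s]=cv2.inRange(hsv[s],np.array(lo),np.array(hi))
    pts=np.argwhere(m)[:,::-1]
    W=np.array([ray('top',p,z)[:2] for p in pts]).astype(np.float32)
    n,l,st,ce=cv2.connectedComponentsWithStats(m);k=1+np.argmax(st[1:,4])
    pts=np.argwhere(l==k)[:,::-1];W=np.array([ray('top',p,z)[:2] for p in pts]).astype(np.float32)
    rc=cv2.minAreaRect(W);print(nm,len(pts),np.round(W.mean(0),4),[np.round(a,4) for a in rc])
blob((250,281),(0,0,150),(180,60,255),.076,'bottle white')
blob((250,281),(100,120,40),(130,255,255),.106,'cap')
blob((377,240),(20,130,100),(35,255,255),.037,'lips')
blob((377,240),(12,40,120),(35,140,255),.006,'ply')
blob((450,254),(0,0,60),(180,70,200),.05,'greybox')
blob((450,254),(20,150,100),(35,255,255),.053,'disc')
blob((450,254),(0,150,80),(8,255,255),.089,'handle')
print(len([c for c in cs]))
E
```

```text
bottle white 209 [0.4362 0.2528] [array([0.4375, 0.254 ]), array([0.0567, 0.0576]), np.float64(78.5223)]
cap 192 [0.4376 0.2515] [array([0.4361, 0.2526]), array([0.0391, 0.0419]), np.float64(0.5521)]
lips 329 [ 0.5473 -0.1015] [array([ 0.5462, -0.0997]), array([0.08  , 0.0798]), np.float64(19.058)]Traceback (most recent call last):
  File "<stdin>", line 17, in <module>
  File "<stdin>", line 10, in blob
  File "h.py", line 10, in ray
    p=camera_params(cam);K=np.array(p['K']);T=np.array(p['camera_from_world'])
ValueError: time passes only in moves, steps and waits
```

View pics/c1.png

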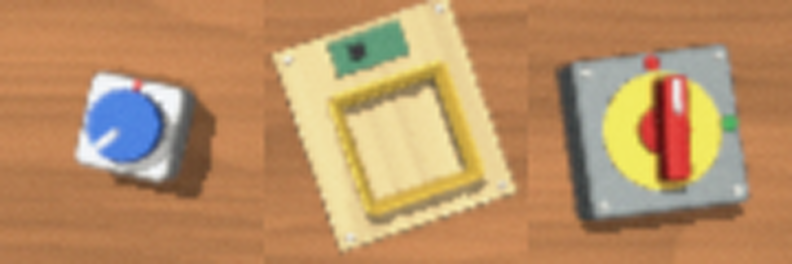

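```bash
sed -i 's/^def snap/import functools\n_cp=camera_params\ncamera_params=functools.lru_cache(None)(_cp)\ndef snap/' h.py
python3 - <<'E'
from h import *
for cam,c,ci in(('top',(377,240),(450,254)),('side',(338,322),(332,388))):
    im=np.ascontiguousarray(read_camera(cam)[:,:,::-1]);hsv=cv2.cvtColor(im,cv2.COLOR_BGR2HSV)
    def blob(c,rng,z,nm,r=45):
        m=np.zeros(im.shape[:2],np.uint8);s=(slice(c[1]-r,c[1]+r),slice(c[0]-r,c[0]+r))
        for lo,hi in rng: m[s]|=cv2.inRange(hsv[s],np.array(lo),np.array(hi))
        n,l,st,ce=cv2.connectedComponentsWithStats(m);k=1+np.argmax(st[1:,4])
        pts=np.argwhere(l==k)[:,::-1];W=np.array([ray(cam,p,z)[:2] for p in pts]).astype(np.float32)
        rc=cv2.minAreaRect(W);print(cam,nm,len(pts),np.round(W.mean(0),4),[np.round(a,4) for a in rc])
    print(hsv[c[1],c[0]])
    blob(c,[((17,40,150),(35,255,255)),((40,50,40),(90,255,255))],.006,'plate')
    blob(c,[((20,150,100),(35,255,255))],.037,'lips',30)
    blob(ci,[((20,150,100),(35,255,255))],.053,'disc',28)
    blob(ci,[((0,150,80),(8,255,255)),((174,150,80),(180,255,255))],.089,'handle',28)
im=read_camera('top')[:,:,::-1].copy();im=cv2.resize(im,None,fx=8,fy=8,interpolation=cv2.INTER_CUBIC)
im2=read_camera('side')[:,:,::-1].copy();im2=cv2.resize(im2,None,fx=5,fy=5,interpolation=cv2.INTER_CUBIC)
def poly(cam,I,f,cx,yaw,x0,x1,y0,y1,z,col):
    M=np.array([[np.cos(yaw),-np.sin(yaw)],[np.sin(yaw),np.cos(yaw)]])
    P=[proj(cam,[*(M@[a,b]+cx),z]) for a,b in((x0,y0),(x1,y0),(x1,y1),(x0,y1))]
    cv2.polylines(I,[np.int32((np.array(P)+.5)*f)],True,col,1)
for cam,I,f in(('top',im,8),('side',im2,5)):
    c=np.array([.541,-.096]);y=np.radians(19)
    poly(cam,I,f,c,y,-.055,.08,-.06,.06,.006,(255,0,0));poly(cam,I,f,c,y,-.044,.044,-.044,.044,.037,(0,0,255))
    c=np.array([.437,.253]);y=np.radians(-11.5)
    poly(cam,I,f,c,y,-.029,.029,-.029,.029,.076,(0,0,255));poly(cam,I,f,c,y,-.029,.029,-.029,.029,.0,(255,0,255))
    c=np.array([.512,-.29]);y=np.radians(7)
    poly(cam,I,f,c,y,-.032,.032,-.008,.008,.089,(0,255,0));poly(cam,I,f,c,y,-.05,.05,-.05,.05,.05,(255,0,0))
cr=lambda I,f,x,y,w,h:I[(y-h)*f:(y+h)*f,(x-w)*f:(x+w)*f]
a=np.hstack([cv2.resize(cr(I,f,x,y,32,32),(260,260)) for I,f,x,y in((im,8,250,281),(im,8,377,240),(im,8,450,254))])
b=np.hstack([cv2.resize(cr(I,f,x,y,45,45),(260,260)) for I,f,x,y in((im2,5,272,222),(im2,5,338,322),(im2,5,332,388))])
cv2.imwrite('pics/o1.png',np.vstack([a,b]))
for p,yw in(((.437,.253,.062),-11.5),((.437,.253,.062),78.5),((.541,-.096,.07),19),((.541,-.096,.07),109),((.512,-.29,.077),97),((.512,-.29,.077),7)):
    for d in(0,180):
        q=inverse_kinematics(p,down(np.radians(yw+d)));print(p,yw+d,None if q is None else np.round(q,2))
print(read_time_s())
E
```

```text
[ 23  85 242]
top plate 1959 [ 0.5581 -0.0955] [array([ 0.5589, -0.0955]), array([0.1357, 0.1206]), np.float64(19.4297)]
top lips 251 [ 0.5481 -0.1034] [array([ 0.5463, -0.0997]), array([0.0782, 0.0773]), np.float64(19.2353)]
top disc 146 [ 0.5122 -0.2769] [array([ 0.5119, -0.2779]), array([0.0692, 0.0357]), np.float64(3.6898)]
top handle 154 [ 0.5075 -0.2873] [array([ 0.512 , -0.2861]), array([0.0268, 0.059 ]), np.float64(89.155)]
[ 21 131 198]
side plate 1524 [ 0.5622 -0.0922] [array([ 0.5577, -0.0864]), array([0.1369, 0.1362]), np.float64(19.299)]
side lips 569 [ 0.5486 -0.0984] [array([ 0.5475, -0.1026]), array([0.0836, 0.087 ]), np.float64(19.9304)]
side disc 455 [ 0.5126 -0.3096] [array([ 0.512 , -0.3056]), array([0.048 , 0.0731]), np.float64(81.9268)]
side handle 238 [ 0.509  -0.2995] [array([ 0.5123, -0.3014]), array([0.019 , 0.0596]), np.float64(84.0759)]
(0.437, 0.253, 0.062) -11.5 [ 0.11  0.53 -0.84  2.04  0.55  0.81 -1.25]
(0.437, 0.253, 0.062) 168.5 [ 0.4   0.81 -1.25  2.03  0.92  1.03  1.62]
(0.437, 0.253, 0.062) 78.5 [ 0.18  0.57 -0.93  2.04  0.62  0.84  0.27]
(0.437, 0.253, 0.062) 258.5 [ 0.13  0.54 -0.86  2.04  0.56  0.81 -2.83]
(0.541, -0.096, 0.07) 19 [ 0.54  0.49 -0.52  1.95  0.34  0.79  0.16]
(0.541, -0.096, 0.07) 199 [ 0.16  0.43 -0.07  1.96  0.04  0.75 -2.75]
(0.541, -0.096, 0.07) 109 [ 0.65  0.52 -0.65  1.94  0.43  0.82  1.66]
(0.541, -0.096, 0.07) 289 [ 0.39  0.45 -0.34  1.95  0.21  0.77 -1.31]
(0.512, -0.29, 0.077) 97 [ 0.89  0.54 -0.55  1.85  0.37  0.85  1.86]
(0.512, -0.29, 0.077) 277 [ 0.53  0.48 -0.1   1.87  0.07  0.8  -1.06]
(0.512, -0.29, 0.077) 7 [ 0.73  0.5  -0.34  1.86  0.22  0.82  0.39]
(0.512, -0.29, 0.077) 187 [ 0.33  0.48  0.14  1.88 -0.09  0.79 -2.5 ]
1.15
```

View pics/o1.png

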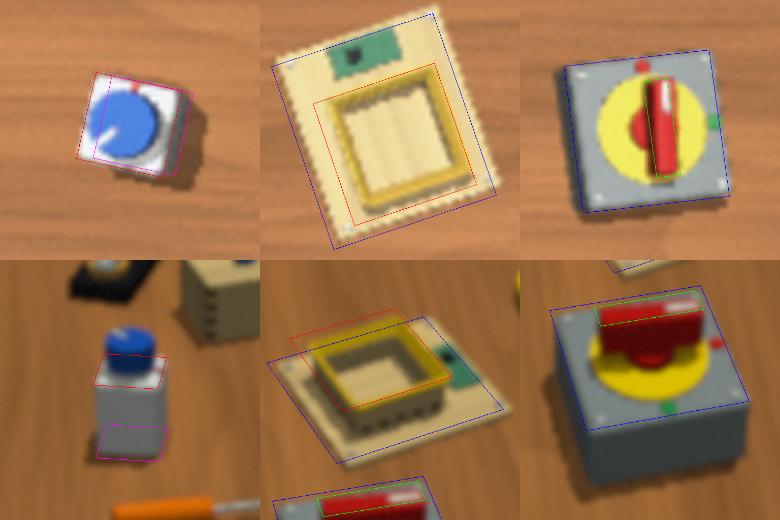

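```bash
python3 - <<'E'
from h import *
o=down(np.radians(78.5))
move_gripper(.085,40)
move_ptp([.437,.253,.20],o); move_ptp([.437,.253,.13],o)
print(read_eef_pos(),read_time_s())
movel([.437,.253,.060],speed=.1)
move_gripper(.0,40); print('gap',read_finger_gap(),read_ft_force())
movel([.437,.253,.19],speed=.2)
o=down(np.radians(109.3))
move_ptp([.5468,-.0998,.19],o)
movel([.5468,-.0998,.115],speed=.15)
print('gap',read_finger_gap(),read_ft_force(),read_time_s(),np.round(read_qpos(),2))
a=read_camera('top')[:,:,::-1];b=read_camera('side')[:,:,::-1]
f=lambda I,x,y,w:cv2.resize(np.ascontiguousarray(I[y-w:y+w,x-w:x+w]),(390,390),interpolation=cv2.INTER_CUBIC)
cv2.imwrite('pics/m1.png',np.hstack([f(a,377,240,40),f(b,338,300,65)]))
E
```

```text
[0.43628787 0.25249186 0.12937596] 4.8333
gap 0.057586893765470125 [-0.75194442  0.39212017  3.41791936]
gap 0.05745885840525597 [ 0.76645134 -0.75866661 -2.07237433] 8.8833 [ 1.01  0.7  -1.16  1.89  0.74  1.06  1.45]
```

View pics/m1.png

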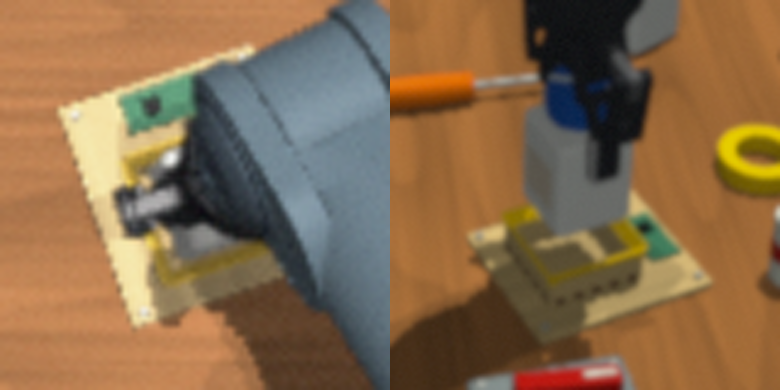

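The bottle is held upright and square above the yellow mouth. Next I lower it with the force watched.

```bash
python3 - <<'E'
from h import *
x,y=.5468,-.0998
f0=np.array(read_ft_force())
for z in(.098,.090,.084,.078,.074,.070,.067,.065):
    movel([x,y,z],speed=.06)
    f=np.array(read_ft_force())-f0
    print(z,np.round(read_eef_pos(),4),f.round(1),np.round(read_ft_torque(),2))
    if f[2]>20 or np.linalg.norm(f[:2])>20: print('STOP');break
print(read_time_s(),read_finger_gap())
snap('side','m2.png',(278,240,408,370),4)
E
```

```text
0.098 [ 0.5463 -0.0999  0.0974] [ 0.2 -0.2 -0.6] [ 0.02 -0.04 -0.03]
0.09 [ 0.5463 -0.0998  0.0895] [ 0.3  0.3 -0.6] [ 0.03 -0.   -0.  ]
0.084 [ 0.5464 -0.0998  0.0835] [ 0.1 -1.2 -0.9] [-0.05 -0.08 -0.03]
0.078 [ 0.5464 -0.0998  0.0775] [ 0.2 -0.6 -0.9] [ 0.02 -0.07 -0.  ]
0.074 [ 0.5466 -0.0999  0.0737] [ 0.6  0.1 -1.7] [0.01 0.01 0.01]
0.07 [ 0.5465 -0.0998  0.0696] [ 0.1 -0.4 -0.3] [-0.04  0.03  0.07]
0.067 [ 0.5468 -0.0998  0.0669] [ 0.8  0.3 -0.2] [-0.04 -0.    0.01]
0.065 [ 0.5468 -0.0997  0.0669] [-4.1 -1.2 12.1] [-0.07  1.03  0.12]
11.2 0.05775383186354828
```

View pics/m2.png

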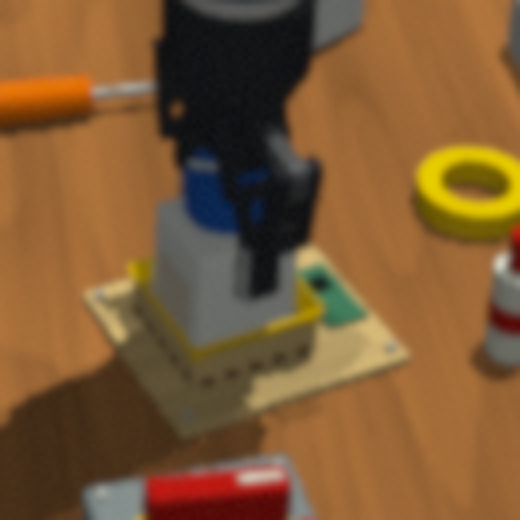

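Seated at the expected height (z stop .0669, contact 12 N). Now I release it, take the cap and turn, watching for the rise in moment at the stop.

```bash
python3 - <<'E'
from h import *
move_gripper(.085,40); print(np.round(read_ft_force(),1))
p=np.array([.5467,-.0998,.102]); movel(p,speed=.1)
q=list(read_qpos()); q[6]+=.4; move_j(q)
move_gripper(0,50); print('gap',read_finger_gap(),np.round(read_ft_force(),1),np.round(read_ft_torque(),2),read_time_s())
q0=q[6]
for d in(.4,.8,1.2,1.6,2.0,2.3,2.45,2.55,2.65,2.75,2.85):
    q[6]=q0-d; move_j(q)
    t=np.array(read_ft_torque()); print(d,round(read_qpos()[6]-q0,3),t.round(2),np.round(read_ft_force(),1),np.round(read_eef_pos(),4))
    if abs(t[2])>.7: break
print(read_time_s(),read_finger_gap())
E
```

```text
[ 0.5 -0.3 -0.5]
gap 0.04320452739910475 [-0.6 -0.6  2.7] [ 0.06  0.23 -0.04] 13.0917
0.4 -0.398 [-0.09  0.04 -0.05] [0.1 0.2 1. ] [ 0.5474 -0.1001  0.1031]
0.8 -0.797 [-0.22  0.06  0.03] [ 0.6 -0.3  1.7] [ 0.5473 -0.1003  0.103 ]
1.2 -1.196 [-0.43  0.15  0.  ] [-0.4 -1.2  2.1] [ 0.5472 -0.1004  0.103 ]
1.6 -1.596 [-0.6   0.33  0.04] [-0.9 -1.3  2.8] [ 0.5472 -0.1006  0.103 ]
2.0 -1.996 [-0.71  0.73 -0.01] [-2.4 -2.   4.8] [ 0.5469 -0.1006  0.103 ]
2.3 -2.297 [-0.63  0.76 -0.  ] [-2.6 -2.4  5.5] [ 0.5468 -0.1003  0.103 ]
2.45 -2.447 [-0.55  0.74 -0.06] [-2.1 -2.6  5. ] [ 0.5468 -0.1001  0.1031]
2.55 -2.547 [-0.59  0.93  0.03] [-2.8 -2.1  6.7] [ 0.5465 -0.1     0.1031]
2.65 -2.646 [-0.28  0.72  0.39] [-3.7 -2.   5.1] [ 0.5467 -0.0994  0.1029]
2.75 -2.745 [0.42 0.23 0.56] [-1.4  2.5  1.3] [ 0.5474 -0.0979  0.1029]
2.85 -2.845 [ 1.21 -0.46  0.98] [ 1.8  5.6 -1.5] [ 0.5482 -0.0971  0.103 ]
17.0833 0.04276324018234943
```

```bash
python3 - <<'E'
from h import *
q=list(read_qpos());q[6]+=.12;move_j(q)
move_gripper(.085)
e=read_eef_pos(); movel([e[0],e[1],.2],speed=.2)
move_ptp([.512,-.29,.2],down(np.radians(277)) )
print(read_time_s(),np.round(read_qpos(),2))
a=read_camera('top')[:,:,::-1];b=read_camera('side')[:,:,::-1]
f=lambda I,x,y,w:cv2.resize(np.ascontiguousarray(I[y-w:y+w,x-w:x+w]),(390,390),interpolation=cv2.INTER_CUBIC)
cv2.imwrite('pics/m3.png',np.hstack([f(a,377,240,32),f(b,338,310,45)]))
E
```

```text
19.2583 [ 1.26  0.54 -1.05  1.76  0.51  1.14 -1.39]
```

View pics/m3.png

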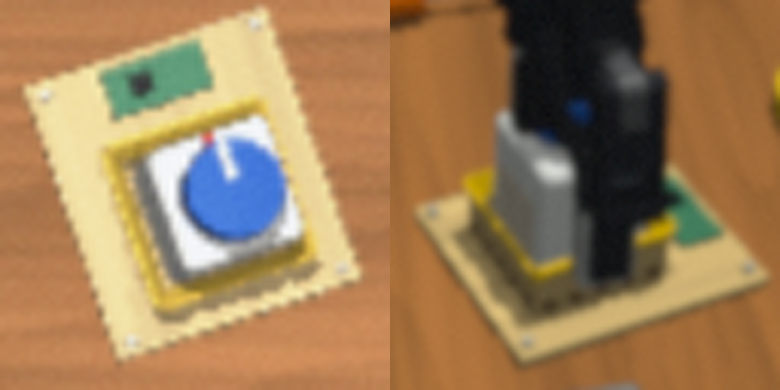

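The line is near the mark. However, I backed off 0.12 rad while still gripping, which may have loosened the cap slightly, so I regrip, tighten to the stop and release without reversing.

```bash
python3 - <<'E'
from h import *
move_ptp([.5468,-.0998,.2],down(np.radians(289.3)))
movel([.5468,-.0998,.102],speed=.15)
move_gripper(0,50)
q=list(read_qpos());q0=q[6];print('gap',read_finger_gap(),q0)
for d in(.05,.1,.15,.2,.25,.3,.35,.4):
    q[6]=q0-d; move_j(q); pause(.1)
    t=np.array(read_ft_torque()); print(d,t.round(2),np.round(read_ft_force(),1),np.round(read_eef_pos(),4))
    if abs(t[2])>.8: break
move_gripper(.085)
movel([.5468,-.0998,.2],speed=.2)
move_ptp([.512,-.29,.2],down(np.radians(277)))
print(read_time_s())
a=read_camera('top')[:,:,::-1]
f=lambda I,x,y,w:cv2.resize(np.ascontiguousarray(I[y-w:y+w,x-w:x+w]),(500,500),interpolation=cv2.INTER_CUBIC)
cv2.imwrite('pics/m4.png',f(a,380,240,20))
E
```

```text
gap 0.04259100202393217 -1.6254785692329279
0.05 [ 0.55 -0.15 -0.1 ] [ 0.2  1.  -0.1] [ 0.5479 -0.0994  0.1031]
0.1 [ 0.86 -0.12  0.61] [ 0.6  2.8 -1.2] [ 0.5477 -0.0993  0.103 ]
0.15 [0.77 0.35 1.25] [-0.9  3.   1.7] [ 0.5473 -0.0996  0.1031]
24.3833
```

View pics/m4.png

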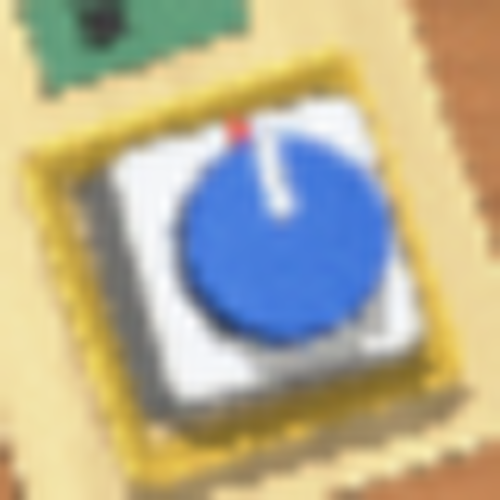

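Line and red mark are aligned (line ≈16.6°, bottle edges ≈14–16°), and there was a hard stop at 1.25 N m. The cap is tight, so now the isolator.

```bash
python3 - <<'E'
from h import *
move_ptp([.512,-.29,.2],down(np.radians(96)))
movel([.512,-.29,.078],speed=.15); print(np.round(read_ft_force(),1))
move_gripper(0,80)
q=list(read_qpos());q0=q[6];print('gap',read_finger_gap(),q0,np.round(read_ft_force(),1),np.round(read_ft_torque(),2))
for d in(.4,.8,1.2,1.4,1.5,1.55,1.6,1.65,1.7,1.75):
    q[6]=q0-d; move_j(q); pause(.05)
    t=np.array(read_ft_torque()); print(d,t.round(2),np.round(read_ft_force(),1),np.round(read_eef_pos(),4))
    if d>1.45 and abs(t[2])>2.0: break
move_gripper(.085)
movel([.512,-.29,.22],speed=.2)
move_ptp([.30,-.5,.3],down(np.radians(96)))
print(read_time_s())
a=read_camera('top')[:,:,::-1];b=read_camera('side')[:,:,::-1]
f=lambda I,x,y,w:cv2.resize(np.ascontiguousarray(I[y-w:y+w,x-w:x+w]),(390,390),interpolation=cv2.INTER_CUBIC)
cv2.imwrite('pics/m5.png',np.vstack([np.hstack([f(a,450,254,25),f(a,379,240,25)])]))
cv2.imwrite('pics/m6.png',b)
E
```

```text
[ 0.3 -0.4  1.1]
gap 0.014699765611743966 1.4021625030098266 [-0.7 -3.8  7.4] [-0.67  0.22  0.11]
0.4 [-0.11  0.03 -0.08] [-0.7 -1.1  0.1] [ 0.5138 -0.294   0.0807]
0.8 [-0.55  0.32 -0.14] [-2.2 -3.7  1.6] [ 0.5135 -0.2945  0.0807]
1.2 [-0.72  0.61 -0.07] [-3.2 -3.8  3.5] [ 0.5131 -0.2948  0.0807]
1.4 [-0.74  0.76 -0.1 ] [-3.4 -3.9  2.5] [ 0.5128 -0.2949  0.0807]
1.5 [-0.77  0.79 -0.11] [-2.9 -4.4  4.4] [ 0.5127 -0.2949  0.0807]
1.55 [-0.96  0.81  0.31] [-3.4 -4.7  3.1] [ 0.5127 -0.2952  0.0807]
1.6 [-1.2   0.89  2.05] [-3.3 -6.2  3.4] [ 0.5126 -0.2952  0.0808]
34.725
```

View pics/m5.png

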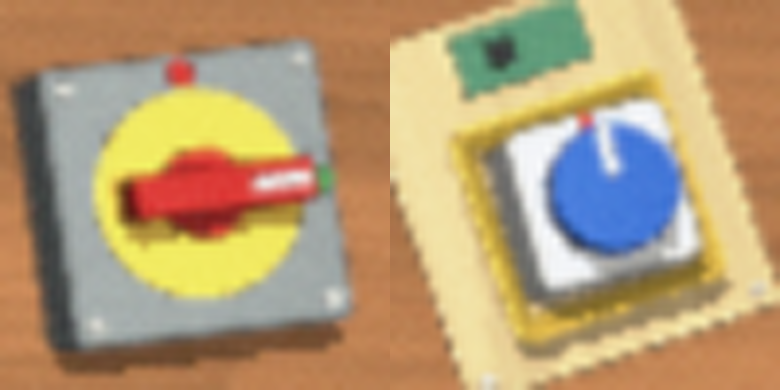

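View pics/m6.png

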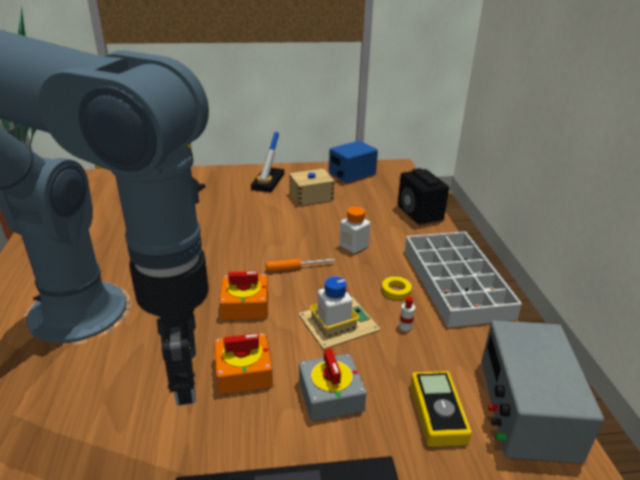

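The handle points to the green dot and is parallel to the box edge. The bottle is seated with its line at the red mark, the bystanders are where they were, and the robot is clear.

```bash
python3 -c "
from h import *
sign_off()"
```

```text
the job is handed in; nothing more can be done
```

The job is done and handed in after about 35 s of robot time, well under the 61 s limit. The blue-capped bottle stands released in the cradle, its cap is tight, and the red isolator handle is on.

- **Bottle:** it touched the cradle floor 1 mm above the height I expected (0.0669 m against 0.066 m), with 12 N of contact. I then let go of it.
- **Cap:** I turned it clockwise to its stop. I then backed off about 0.12 rad while still gripping, which may have loosened it slightly. So I regripped, tightened to a hard stop at 1.25 N m and released without reversing. In the top picture the white line then lay along the red mark's direction, within about 2°.
- **Isolator:** I turned the handle clockwise until the moment rose to 2.05 N m at about 1.6 rad, which is its stop. The last picture shows the handle pointing to the green dot, parallel to the box edge.
- **Other things:** in the last side picture the spare bottle, the other loose things and the orange look-alikes looked unmoved. The robot was clear of everything.
- **Disagreement:** the networks placed the cradle seat up to about 15 mm away from where I put it. I used the outline of the plate and lips instead, and the bottle went in with no side force of note.

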